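Lock and hold the bayonet cap on an infusion canister

TASK

Close the steel infusion canister with its loose bayonet cap: fit the cap's two pins into the slots of the neck, push it in against the spring, turn it a quarter turn clockwise (seen from above) to the stop, and finish while still gripping the cap and holding it pressed fully home, because the spring lifts it slightly if you let go. Leave the jar and the two clay cups where they are.

Things in the scene. Friction and masses are not known exactly. Their poses are not given: they have to be found in the camera images.
- cap: Loose bayonet cap upright on the bench, 0.2 kg. Origin: centre of the stem's underside, z up. Steel stem dia 36, z 0-20, bottom edge bevelled; round cross pin dia 8 along x at z 5, its ends 25 mm from the axis; aluminium knurled disc dia 71, z 20-28; aluminium upright grip bar, 64 long along x (parallel to the pins), 14 wide along y, z 28-60. A half turn about z makes no difference.
- canister: Fixed round steel canister, dia 130, 110 high, its neck (outer dia 76) rising to 146. Origin: centre of underside, z up. Mouth: 40 mm hole in a 6 mm flange, with two opposite pin slots along x, 14 wide, out to 28 mm from the axis. Under the flange pins turn only clockwise, about 86 degrees, to a stop. Does not turn itself.
- neck (a point): Centre of the neck's mouth, on its top face, 146 mm above the bench. Cap home = its disc lying on this face, so its origin 20 mm below this point; the pins clear the flange, and can turn, once the cap is less than 5 mm above home.
- plunger (a joint): Travel (m) of the spring plunger in the neck, straight down. 0 = up, its top 10 mm below the neck's top; about 0.010 = cap fully home; about 0.005 = cap turned and locked but let go, lifted by the spring. Pushing it needs about 6 N at 0 and 15 N at 0.010.
- jar: Bystander: closed amber glass jar with steel cap, diameter 64, 120 high; origin at the centre of its underside.
- cup_a: Bystander: upturned terracotta cup, diameter 72 at the foot, 58 high; origin at the centre of its underside, at the left (+y).
- cup_b: Bystander: a second terracotta cup like cup_a, at the right (-y).
There are look-alikes about, which are no part of the job. What is meant by the cap is not black or green, and is the smaller of those in its own colour.

How it is judged (in metres and radians):
On the way, in this order (a step that is already met when the one before it is completed fails the run):
1. the cap is lifted off the bench (height (world z) of cap above 0.03 m), for 0.1 s.
2. the cap stands in the neck with its pins in the slots and has begun to press the plunger (value of joint plunger above 0.003 m and horizontal distance between cap and neck below 0.004 m and angle between the x axis of cap and the x axis of canister, either way round below 0.6 rad), for 0.04 s.
At the end, for the whole second after the job is handed in: The cap stands upright (within 6 degrees) in the neck, within 4 mm of its centre, turned at least 72 degrees clockwise from the slots, pressed home so that the plunger is at least 7.5 mm down and the cap no more than 3.5 mm above home, at rest, with the fingers still bearing on it with over 2 N (value of joint plunger above 0.0075 m and horizontal distance between cap and neck below 0.004 m and angle between the x axis of cap and the x axis of canister, either way round above 1.25 rad and angle between cap's own z axis and vertical below 0.1 rad and height (world z) of cap below 0.1295 m and contact force between the fingers and cap above 2 N and linear speed of cap below 0.03 m/s); the arm keeps its last pose, push and grip.
It fails at once if the jar or a clay cup is shifted more than 30 mm or tipped over ((distance of jar from where it was at the start of the episode above 0.03 m or angle between jar's own z axis and vertical above 0.5 rad) or (distance of cup_a from where it was at the start of the episode above 0.03 m or angle between cup_a's own z axis and vertical above 0.5 rad) or (distance of cup_b from where it was at the start of the episode above 0.03 m or angle between cup_b's own z axis and vertical above 0.5 rad)).
It also fails if it takes over 45 s, if anything falls off the work surface, if the arm or the gripper's body presses on something with over 40 N, if the wrist force passes 120 N, or if a joint passes its speed limit or range.

ROBOT

A 7-joint arm with a two-finger parallel gripper is mounted at the origin on the work surface. World frame = base frame: x ahead of the robot, y to its left, z up, the work surface at z = 0. Lengths are in m, angles in degrees, forces in N, time in s.
With the tool pointing down it reaches from about 0.4 to 0.85 m from the base axis. Payload 6.9 kg.
Tool frame: the origin (TCP) lies midway between the tips of the shut fingers; the grasp point (between the pads) lies 19 mm behind it; z points along the fingers, y is the line along which they close (so a half turn about z gives the same grasp; the last joint's range is limited). The gripper opens to 85 mm and grips with 20 to 120 N. Pads are 22 mm wide; open, the fingers measure 114 mm over their backs; the gripper's body (76 mm by 85 mm) begins 54 mm behind the grasp point. The pads swing forward as they close: fully open they stand 13 mm farther back than shut.
Start: joints at [-64.83, 29.078, -13.613, 85.955, 7.202, 65.827, -8.869], TCP at [0.205, 0.59, 0.231] pointing down, gripper open.
Joint ranges: [-176.47, 176.47], [-13.61, 117.27], [-81.72, 77.17], [0.22, 143.17], [-87.28, 267.28], [10, 112.55], [-165.47, 165.47]. Speed limits (degrees/s): [136.94, 136.94, 180, 180, 180, 180, 180].

INTERFACE

Orientations are given as [roll, pitch, yaw] about the fixed x, y, z axes, in that order (R = Rz(yaw) Ry(pitch) Rx(roll)).
In Python, from bench import ctrl, capture gives the robot as it stands.
- The arm moves only by the tool arm_command, never from a script. Its argument "commands" is a list of rows, each a list of 3 entries, a list of its own where there are three numbers: the shift along the tool's x, y, z in m, then the turn about the tool's z in rad, then the opening, from -1 (shut) to 1 (fully open). In form: [[[dx, dy, dz], roll, gripper], ...]. A call has 1 to 20 rows; each row is the pose to reach, as a shift and turn from the pose commanded when the call began, along the tool's axes at that moment; what a row does not reach only later rows make up. A row lasts 1/8 s, in which the tool goes at most 62.5 mm and 10.7 degrees, less where a joint would pass 70% of its speed; a pose out of reach is approached as far as the arm can. A call with a gripper value outside its range is refused whole. The fingers move at their own pace and stop on an object; "squeeze" is the grip in N (left out, the last holds). Time passes only in rows, so rows that repeat a pose let the fingers close. It gives the time, the measured TCP pose, the force, the opening and the grip force at its end, in the units of the state.
- ctrl.observe(): the state, without advancing time (a new reading comes with each control period).
- capture(name): name is "side" or "top" or "wrist"; returns a dict with "frame" (384x512x3 uint8, red, green, blue), "intrinsics" (3x3 intrinsics, pixels), "k1" (the pictures are not rectified: a ray, as slopes to the right and down, at radius r is drawn at 1 + k1 r^2 times it, then the intrinsics apply), "rvec" (rotation vector, rad) and "tvec" (3), from world to camera coordinates, as OpenCV has them; the wrist camera has in their place "T_tool_cam" (4x4, takes a point from camera to tool coordinates, whose origin is the TCP and whose axes are the flange's). Camera axes: x right, y down, z forward; pixel columns grow to the right and rows downward; lengths in m; the calibration is good to about 2 mm. A picture is of the moment at which its call begins: read the wrist's pose just before it. There is no depth.
- ctrl.sign_off(): hands the job in; it is judged then, once.
The state is a dict: "t": time; "joints": joint angles; "dq": joint speeds; "joint_efforts": joint torques, N m; "eef_pos": TCP position; "orientation": TCP orientation; "force": force on the tool from outside, world axes, zero at the start; "torque": the same for the moment, N m; "grip_width": finger opening in m; "grasp_force": force on a finger pad.
Only numpy, scipy, OpenCV 4.12 (cv2) and the standard library are available. Lean on these libraries where they do the work, as an engineer would, in place of code of your own. Each camera call takes 0.05 s, during which the arm holds its last target. There are 200 camera calls.

## Working session

There is one attempt and no reset: what is moved stays moved. The work goes in short steps, Python scripts to look and compute and a tool call to move; the robot and the scene stay as the last step left them, time stands still between calls to the robot, and variables do not carry over. Pictures are saved under pics/ and viewed, at most 10 in all, crops included, and the job is handed in when it is done.

Besides the shell and the picture viewer there is one more tool, called after "Call:" by a JSON object that holds its "api" and its "payload", one argument or row to a line. arm_command: Moves the arm, as the interface text tells. Its arguments: {"type":"object","properties":{"commands":{"type":"array","items":{"type":"array"}},"squeeze":{"type":"number"}},"required":["commands"]}

```bash
mkdir -p pics; ls; cat > h.py <<'E'
import cv2,numpy as np
from bench import ctrl,capture
from scipy.spatial.transform import Rotation as R
def snap(n,f):
    s=ctrl.observe(); c=capture(n); c['s']=s
    cv2.imwrite(f'pics/{f}.png',c['frame'][:,:,::-1]); 
    np.save(f'pics/{f}.npy',c,allow_pickle=True); return c
def load(f): return np.load(f'pics/{f}.npy',allow_pickle=True).item()
def pose(c):
    if 'rvec' in c and c['rvec'] is not None:
        Rm=cv2.Rodrigues(np.array(c['rvec'],float))[0]; t=np.array(c['tvec'],float).ravel()
        return Rm,t
    T=np.eye(4); T[:3,:3]=R.from_euler('xyz',c['s']['orientation'],degrees=True).as_matrix(); T[:3,3]=c['s']['eef_pos']
    M=np.linalg.inv(T@np.array(c['T_tool_cam'])); return M[:3,:3],M[:3,3]
def px2w(c,uv,z):
    K=np.array(c['intrinsics']); Rm,t=pose(c); out=[]
    for u,v in np.atleast_2d(uv):
        d=np.array([(u-K[0,2])/K[0,0],(v-K[1,2])/K[1,1]]); x=d.copy()
        for _ in range(50): x=d/(1+c['k1']*(x@x))
        ray=Rm.T@np.array([x[0],x[1],1]); o=-Rm.T@t
        out.append(o+ray*(z-o[2])/ray[2])
    return np.array(out)
def w2px(c,P):
    K=np.array(c['intrinsics']); Rm,t=pose(c)
    q=np.atleast_2d(P)@Rm.T+t; s=q[:,:2]/q[:,2:]; s=s*(1+c['k1']*(s**2).sum(1,keepdims=True))
    return s*[K[0,0],K[1,1]]+K[:2,2]
E
python3 - <<'E'
from h import *
for n in('top','side'):
    c=snap(n,n+'0'); Rm,t=pose(c); print(n,-Rm.T@t,c['intrinsics'],c['k1'])
print(c['s'])
a=np.hstack([cv2.imread('pics/top0.png'),cv2.imread('pics/side0.png')])
E
```

```text
pics
top [0.50098117 0.02095928 1.14012564] [[396.60337674   0.         253.83998454]
 [  0.         396.60337674 190.78423832]
 [  0.           0.           1.        ]] -0.0813566178372168
side [-0.00983119 -0.59752519  0.89834461] [[413.94648595   0.         252.94586243]
 [  0.         413.94648595 190.09994622]
 [  0.           0.           1.        ]] -0.0459890371386354
{'t': 0.05, 'joints': array([-64.82952643,  29.12454011, -13.60935879,  86.00606791,
         7.2018753 ,  65.82844107,  -8.86792393]), 'dq': array([-0.05205639, -0.02340871, -0.05801597, -0.09600419,  0.02973134,
       -0.04243775,  0.00966891]), 'joint_efforts': array([-3.26641108e-03, -6.22435498e+01, -2.19715431e+00, -2.50489140e+01,
        1.25270773e-02,  7.87492987e-03,  8.48409684e-06]), 'eef_pos': array([0.20468834, 0.59001436, 0.23045653]), 'orientation': array([-1.79899765e+02,  1.71300330e-03,  1.60876483e+02]), 'force': array([-0.85903153, -0.6880613 ,  1.17090111]), 'torque': array([ 0.00628839, -0.00903708,  0.01096511]), 'grasp_force': 0.0, 'grip_width': 0.08540802117220399}
```

View pics/top0.png

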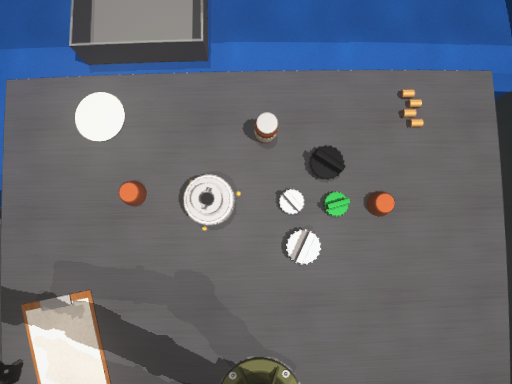

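View pics/side0.png

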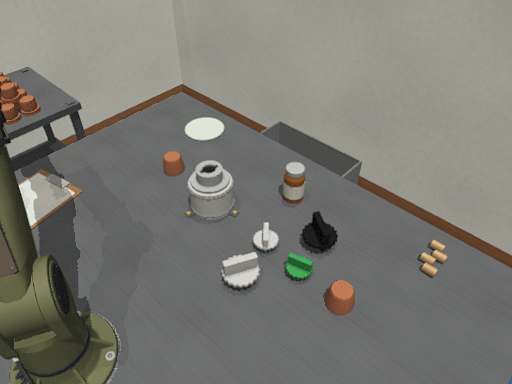

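The top view shows the canister mouth near (208,199) and the small silver cap near (291,202). The larger silver look-alike is at (303,247), the jar at (267,125), and the cups at (131,193) and (381,203). Next I'll enlarge the cap and the neck.

```bash
python3 - <<'E'
from h import *
im=cv2.imread('pics/top0.png')
f=lambda x,y,w: cv2.resize(im[y:y+w,x:x+w],(400,400),interpolation=cv2.INTER_CUBIC)
cv2.imwrite('pics/crop0.png',np.hstack([f(271,182,40),f(183,174,50)]))
c=load('top0')
print(px2w(c,[(291,202)],.04),px2w(c,[(208,199)],.146))
E
```

```text
[[ 0.55246661 -0.1001341   0.04      ]] [[0.56014857 0.11974762 0.146     ]]
```

View pics/crop0.png

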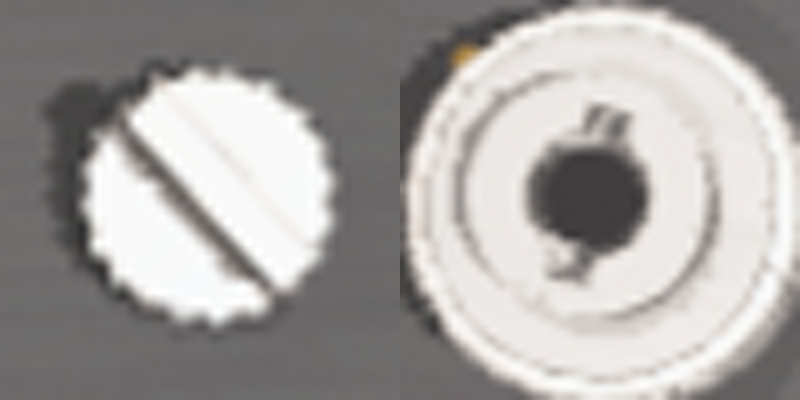

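Cap yaw is about 45°, and the slots are at about -14° (166°). The plan is to grip at tool yaw 45, turn in the air to 166, insert, then turn clockwise to 80. First I'll take wrist views above both objects.

```bash
cat >> h.py <<'E'
def shift(P,yaw,ref=None):
    s=ctrl.observe(); p,o=(s['eef_pos'],s['orientation']) if ref is None else ref
    M=R.from_euler('xyz',o,degrees=True).as_matrix()
    d=M.T@(np.array(P)-p); dy=(yaw-o[2]+180)%360-180
    print('shift',d.round(4),'roll',round(-np.radians(dy),4))  # tool z is down
E
python3 - <<'E'
from h import *
c=snap('wrist','w0'); print(c['T_tool_cam'],c['intrinsics'],c['k1'])
shift([.56,.12,.36],166)
shift([.552,-.10,.25],45)
E
```

```text
[[ 7.26175464e-05 -9.65169719e-01 -2.61624554e-01  6.46895354e-02]
 [ 9.99999997e-01  6.26543901e-05  4.64231121e-05 -1.68423890e-04]
 [-2.84142552e-05 -2.61624557e-01  9.65169721e-01 -1.43318461e-01]
 [ 0.00000000e+00  0.00000000e+00  0.00000000e+00  1.00000000e+00]] [[273.90683496   0.         257.41884067]
 [  0.         273.90683496 190.81645269]
 [  0.           0.           1.        ]] -0.03776501783859547
shift [-0.4897 -0.3279 -0.1289] roll -0.0895
shift [-0.5542 -0.5383 -0.0186] roll 2.0224
```

Call:
{"api": "arm_command", "payload": {
  "commands": [
    [[-0.05,-0.033,-0.04],0,1],
    [[-0.1,-0.067,-0.05],0,1],
    [[-0.15,-0.1,-0.05],0,1],
    [[-0.2,-0.134,-0.05],0,1],
    [[-0.25,-0.167,-0.05],0,1],
    [[-0.3,-0.2,-0.05],0,1],
    [[-0.35,-0.234,-0.05],-0.05,1],
    [[-0.4,-0.267,-0.05],-0.09,1],
    [[-0.45,-0.3,-0.05],-0.09,1],
    [[-0.49,-0.328,-0.05],-0.09,1],
    [[-0.49,-0.328,-0.04],-0.09,1],
    [[-0.49,-0.328,-0.04],-0.09,1],
    [[-0.49,-0.328,-0.04],-0.09,1],
    [[-0.49,-0.328,-0.04],-0.09,1],
    [[-0.49,-0.328,-0.04],-0.09,1]
  ]
}}

```text
t: 2.02
eef_pos: [0.5601, 0.1207, 0.2717]
orientation: [180.0, 0.0, 166.1]
force: [-0.4, 0.0, 0.2]
grip_width: 0.0855
grasp_force: 0.0
```

```bash
python3 - <<'E'
from h import *
c=snap('wrist','w1'); s=c['s']; print(s['t'],s['eef_pos'],s['orientation'],s['joints'],s['force'])
u,v=w2px(c,[.56,.12,.146])[0]; print(u,v)
im=cv2.imread('pics/w1.png'); u,v=int(u),int(v); x,y=max(0,u-60),max(0,v-60)
print('org',x,y); cv2.imwrite('pics/w1c.png',cv2.resize(im[y:y+120,x:x+120],(600,600),interpolation=cv2.INTER_CUBIC))
shift([.552,-.10,.20],45)
E
```

```text
2.025 [0.56010597 0.12070074 0.27165062] [1.79985478e+02 2.68238261e-02 1.66096152e+02] [-11.02314977  22.39205589  -5.36667495  90.30867985   2.21303721
  67.37245509  59.25816434] [-0.37228195  0.00970028  0.19444875]
256.96994920682187 182.98454199518633
org 196 122
shift [-0.0451 -0.216   0.0715] roll 2.1132
```

View pics/w1c.png

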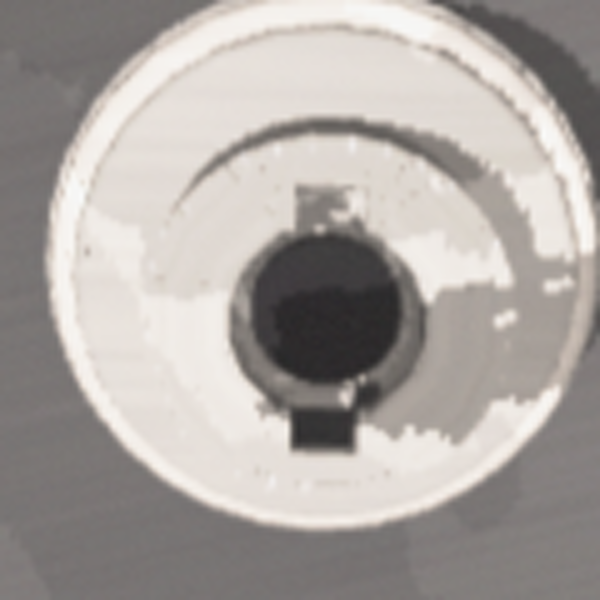

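The wrist view shows the mouth with its slots nearly upright. In the crop the outer slot ends are at about (328,185) and (324,450), and the hole edges at x 231 and 422.

```bash
python3 - <<'E'
from h import *
c=load('w1')
p=np.array([(328.5,185),(323.5,450),(231,310),(422,310),(294,185),(362,185)])/5+[195.6,121.6]
w=px2w(c,p,.146); print(w)
d=w[0]-w[1]; print('len',np.linalg.norm(d),'yaw',np.degrees(np.arctan2(d[1],d[0])),'mid',(w[0]+w[1])/2,'holewidth',np.linalg.norm(w[2]-w[3]),'mid',(w[2]+w[3])/2, 'slotw',np.linalg.norm(w[4]-w[5]))
E
```

```text
[[0.53701611 0.13009869 0.146     ]
 [0.59050434 0.11600205 0.146     ]
 [0.55693698 0.10496867 0.146     ]
 [0.56621039 0.14243659 0.146     ]
 [0.53538091 0.12349161 0.146     ]
 [0.53860262 0.13651518 0.146     ]]
len 0.05531461470572754 yaw 165.23561661502274 mid [0.56376022 0.12305037 0.146     ] holewidth 0.038598466991205886 mid [0.56157368 0.12370263 0.146     ] slotw 0.013416140447529378
```

Call:
{"api": "arm_command", "payload": {
  "commands": [
    [[-0.01,-0.04,0],0.18,1],
    [[-0.02,-0.08,0],0.36,1],
    [[-0.03,-0.12,0],0.54,1],
    [[-0.04,-0.16,0],0.72,1],
    [[-0.045,-0.2,0],0.9,1],
    [[-0.045,-0.216,0],1.08,1],
    [[-0.045,-0.216,0.02],1.26,1],
    [[-0.045,-0.216,0.04],1.44,1],
    [[-0.045,-0.216,0.06],1.62,1],
    [[-0.045,-0.216,0.07],1.8,1],
    [[-0.045,-0.216,0.07],1.98,1],
    [[-0.045,-0.216,0.07],2.11,1],
    [[-0.045,-0.216,0.07],2.11,1],
    [[-0.045,-0.216,0.07],2.11,1],
    [[-0.045,-0.216,0.07],2.11,1]
  ]
}}

```text
t: 3.95
eef_pos: [0.5518, -0.1004, 0.2014]
orientation: [180.0, -0.0, 45.2]
force: [-0.0, 0.4, 0.9]
grip_width: 0.0856
grasp_force: 0.0
```

```bash
python3 - <<'E'
from h import *
c=snap('wrist','w2'); s=c['s']; print(s['t'],s['eef_pos'],s['orientation'],s['joints'],s['force'])
u,v=w2px(c,[.552,-.10,.06])[0]; print(u,v)
im=cv2.imread('pics/w2.png'); u,v=int(u),int(v); x,y=max(0,u-60),max(0,v-60)
print('org',x,y); cv2.imwrite('pics/w2c.png',cv2.resize(im[y:y+120,x:x+120],(600,600),interpolation=cv2.INTER_CUBIC))
E
```

```text
3.95 [ 0.5518324  -0.10042928  0.20139825] [ 1.79995903e+02 -1.31507541e-02  4.52327285e+01] [ -9.52913627  26.62653444  26.41416626  98.78539699 -13.64355524
  57.76840056 -22.97920717] [-0.02347614  0.41793315  0.85784328]
255.95514473777848 180.90150004387988
org 195 120
```

View pics/w2c.png

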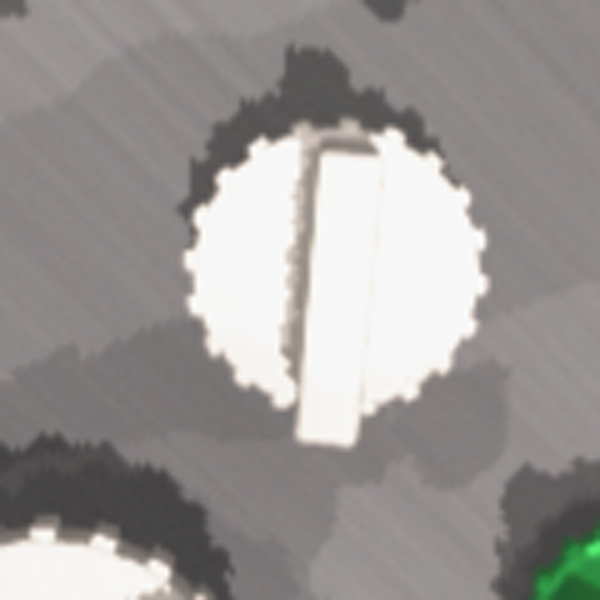

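The cap's bar top has its ends at crop (350,151) and (326,443). The space either side for the fingers is clear.

```bash
python3 - <<'E'
from h import *
c=load('w2')
p=np.array([(350,151),(326,443),(320,150),(380,150)])/5+[194.6,119.6]
w=px2w(c,p,.06); d=w[0]-w[1]; m=(w[0]+w[1])/2; yaw=np.degrees(np.arctan2(d[1],d[0]))
print(w,'len',np.linalg.norm(d),'yaw',yaw,'mid',m,'wid',np.linalg.norm(w[2]-w[3]))
cd=(np.array([[(187+487)/2,(130+412)/2]]))/5+[194.6,119.6]; print('disc',px2w(c,cd,.027))
yy=yaw%180
shift([m[0],m[1],.024+0],yy)
E
```

```text
[[ 0.58166526 -0.08286798  0.06      ]
 [ 0.53335468 -0.12472194  0.06      ]
 [ 0.57739735 -0.07834536  0.06      ]
 [ 0.58622388 -0.08709493  0.06      ]] len 0.06391922040350013 yaw 40.90408079863823 mid [ 0.55750997 -0.10379496  0.06      ] wid 0.01242829444489472
disc [[ 0.5576447  -0.10423637  0.027     ]]
shift [0.0017 0.0064 0.1774] roll 0.075
```

Call:
{"api": "arm_command", "payload": {
  "commands": [
    [[0.002,0.006,0.04],0.075,1],
    [[0.002,0.006,0.09],0.075,1],
    [[0.002,0.006,0.14],0.075,1],
    [[0.002,0.006,0.16],0.075,1],
    [[0.002,0.006,0.17],0.075,1],
    [[0.002,0.006,0.17],0.075,1],
    [[0.002,0.006,0.17],0.075,1],
    [[0.002,0.006,0.17],0.075,-1],
    [[0.002,0.006,0.17],0.075,-1],
    [[0.002,0.006,0.17],0.075,-1],
    [[0.002,0.006,0.17],0.075,-1],
    [[0.002,0.006,0.17],0.075,-1],
    [[0.002,0.006,0.17],0.075,-1],
    [[0.002,0.006,0.17],0.075,-1],
    [[0.002,0.006,0.17],0.075,-1]
  ],
  "squeeze": 90
}}

```text
t: 5.88
eef_pos: [0.5576, -0.1033, 0.0315]
orientation: [180.0, -0.0, 40.8]
force: [0.0, 0.5, 5.7]
grip_width: 0.0125
grasp_force: 88.1
```

Call:
{"api": "arm_command", "payload": {
  "commands": [
    [[0,0,-0.02],0,-1],
    [[0,0,-0.06],0,-1],
    [[0,0,-0.11],0,-1],
    [[0,0,-0.16],-0.1,-1],
    [[0,0,-0.19],-0.27,-1],
    [[0.02,-0.022,-0.19],-0.44,-1],
    [[0.04,-0.044,-0.19],-0.61,-1],
    [[0.06,-0.066,-0.19],-0.78,-1],
    [[0.08,-0.088,-0.19],-0.95,-1],
    [[0.1,-0.11,-0.19],-1.12,-1],
    [[0.12,-0.132,-0.19],-1.29,-1],
    [[0.14,-0.154,-0.19],-1.46,-1],
    [[0.1525,-0.1675,-0.19],-1.63,-1],
    [[0.1525,-0.1675,-0.19],-1.8,-1],
    [[0.1525,-0.1675,-0.19],-1.97,-1],
    [[0.1525,-0.1675,-0.19],-2.1,-1],
    [[0.1525,-0.1675,-0.19],-2.171,-1],
    [[0.1525,-0.1675,-0.19],-2.171,-1],
    [[0.1525,-0.1675,-0.19],-2.171,-1],
    [[0.1525,-0.1675,-0.19],-2.171,-1]
  ]
}}

```text
t: 8.38
eef_pos: [0.5632, 0.1232, 0.2211]
orientation: [-180.0, -0.0, 165.2]
force: [-0.0, -0.4, -1.4]
grip_width: 0.0129
grasp_force: 87.9
```

```bash
python3 - <<'E'
from h import *
c=snap('wrist','w3'); s=c['s']; print(s['t'],s['eef_pos'],s['orientation'],s['joints'],s['force'],s['grip_width'],s['grasp_force'])
d=snap('side','s3')
P=[.5635,.1232,.2]
u,v=w2px(c,P)[0].astype(int); a,b=w2px(d,P)[0].astype(int); print(u,v,a,b)
f=lambda im,x,y,w: cv2.resize(im[y:y+w,x:x+w],(400,400),interpolation=cv2.INTER_CUBIC)
x,y=max(0,u-80),max(0,min(v-80,384-160)); a-=40;b-=40; print('org',x,y,'scale2.5',a,b,'scale 5')
cv2.imwrite('pics/x3.png',np.hstack([f(cv2.imread('pics/w3.png'),x,y,160),f(cv2.imread('pics/s3.png'),a,b,80)]))
E
```

```text
8.375 [0.56320462 0.12321766 0.22112861] [-1.79987864e+02 -1.42275895e-02  1.65176420e+02] [-10.8260537   24.95106149  -5.96989338  94.47151845   2.88600344
  60.74586188  57.52210796] [-0.04899051 -0.39395083 -1.37464863] 0.012925103420780884 87.94247031211853
257 221 207 152
org 177 141 scale2.5 167 112 scale 5
```

View pics/x3.png

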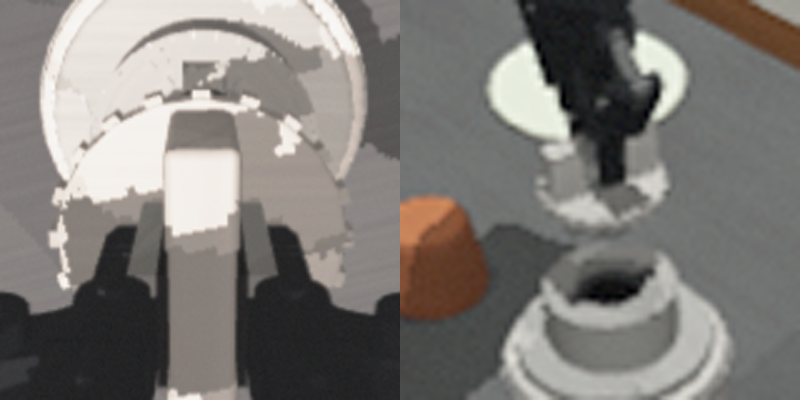

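The cap is held upright and square. In the left panel the bar's far end is at about (202,151) and the far slot end at about (203,62). I'll check both against the target.

```bash
python3 - <<'E'
from h import *
c=load('w3')
e=px2w(c,np.array([[202,151]])/2.5+[176.7,140.7],.2495)[0]; y=np.radians(165.2); x=np.array([np.cos(y),np.sin(y),0])
print('bar centre',e-32e-3*x)
s=px2w(c,np.array([[203,62]])/2.5+[176.7,140.7],.146)[0]; print('neck from slot end',s-28e-3*x)
E
```

```text
bar centre [0.56618972 0.122212   0.2495    ]
neck from slot end [0.56453075 0.12299067 0.146     ]
```

```bash
python3 - <<'E'
from h import *
d=load('s3'); im=cv2.imread('pics/s3.png')[112:192,167:247]; im=cv2.resize(im,(800,800),interpolation=cv2.INTER_CUBIC)[:600]
im=im[:, :]
t=np.linspace(0,2*np.pi,73)
def circ(cx,cy,z,r,col):
    P=np.c_[cx+r*np.cos(t),cy+r*np.sin(t),0*t+z]; q=(w2px(d,P)-[167,112])*10+4.5
    cv2.polylines(im,[q.round().astype(int)],True,col,1)
circ(.5638,.1230,.146,.038,(0,255,0)); circ(.5638,.1230,.146,.020,(0,255,0))
circ(.5638,.1230,.110,.065,(0,255,0))
circ(.5632,.1232,.2176,.0355,(0,0,255)); circ(.5632,.1232,.2096,.0355,(0,0,255))
cv2.imwrite('pics/ov.png',im[:600])
E
```

```text
(no output)
```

View pics/ov.png

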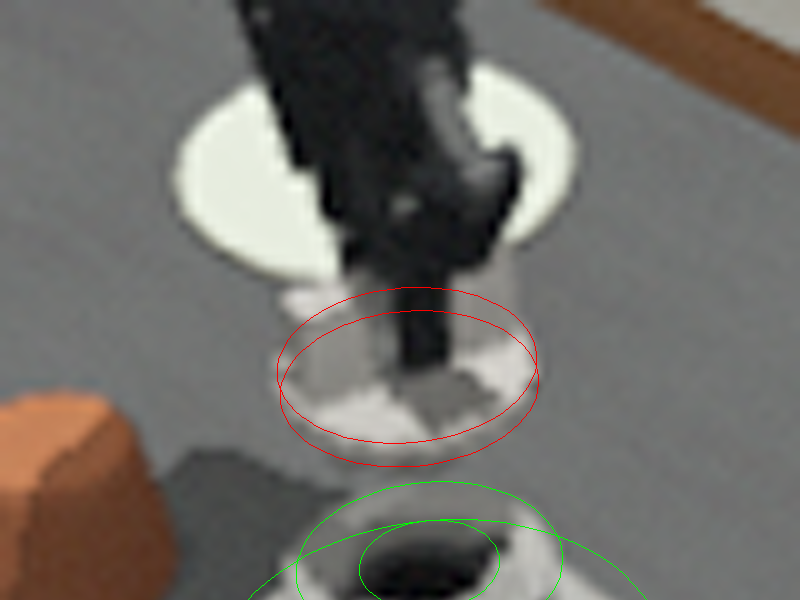

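Both the side overlay and the wrist view put the neck about 1.8 mm further along tool +x than the cap. I'll correct for that and descend to just inside the mouth.

Call:
{"api": "arm_command", "payload": {
  "commands": [
    [[0.0018,0,0],0,-1],
    [[0.0018,0,0.02],0,-1],
    [[0.0018,0,0.035],0,-1],
    [[0.0018,0,0.038],0,-1],
    [[0.0018,0,0.041],0,-1],
    [[0.0018,0,0.043],0,-1],
    [[0.0018,0,0.045],0,-1],
    [[0.0018,0,0.047],0,-1],
    [[0.0018,0,0.049],0,-1],
    [[0.0018,0,0.049],0,-1],
    [[0.0018,0,0.049],0,-1]
  ]
}}

```text
t: 9.85
eef_pos: [0.5616, 0.1237, 0.1723]
orientation: [180.0, 0.0, 165.2]
force: [0.5, 0.3, -1.9]
grip_width: 0.0123
grasp_force: 87.9
```

There is no contact force with the stem 5 mm inside, so it fits. Next I'll press onto the plunger.

Call:
{"api": "arm_command", "payload": {
  "commands": [
    [[0,0,0.002],0,-1],
    [[0,0,0.004],0,-1],
    [[0,0,0.006],0,-1],
    [[0,0,0.008],0,-1],
    [[0,0,0.01],0,-1],
    [[0,0,0.011],0,-1],
    [[0,0,0.011],0,-1],
    [[0,0,0.011],0,-1]
  ]
}}

```text
t: 10.85
eef_pos: [0.5616, 0.1237, 0.1623]
orientation: [180.0, 0.0, 165.2]
force: [-4.1, -0.3, 8.4]
grip_width: 0.0127
grasp_force: 89.3
```

Call:
{"api": "arm_command", "payload": {
  "commands": [
    [[0.0008,0,0.001],0,-1],
    [[0.0008,0,0.002],0,-1],
    [[0.0008,0,0.003],0,-1],
    [[0.0008,0,0.004],0,-1],
    [[0.0008,0,0.005],0,-1],
    [[0.0008,0,0.005],0,-1],
    [[0.0008,0,0.005],0,-1]
  ]
}}

```text
t: 11.72
eef_pos: [0.5615, 0.1237, 0.158]
orientation: [180.0, 0.1, 165.2]
force: [-2.7, -1.9, 12.3]
grip_width: 0.0124
grasp_force: 89.8
```

Call:
{"api": "arm_command", "payload": {
  "commands": [
    [[0,0,0.001],0,-1],
    [[0,0,0.001],0.1,-1],
    [[0,0,0.001],0.2,-1],
    [[0,0,0.001],0.3,-1],
    [[0,0,0.001],0.4,-1],
    [[0,0,0.001],0.5,-1],
    [[0,0,0.001],0.6,-1],
    [[0,0,0.001],0.6,-1]
  ]
}}

```text
t: 12.72
eef_pos: [0.5628, 0.1245, 0.1576]
orientation: [179.7, 0.1, 130.8]
force: [0.6, -0.1, 13.5]
grip_width: 0.0127
grasp_force: 90.2
```

```bash
python3 - <<'E'
from h import *
s=ctrl.observe(); print(s['eef_pos'],s['orientation'],s['force'],s['torque'],s['joints'])
E
```

```text
[0.56281278 0.12447715 0.15755389] [1.79713380e+02 1.46873937e-01 1.30774440e+02] [ 0.61777157 -0.08183659 13.54053452] [-0.01934306  0.04059225 -0.09483258] [-17.3922463   28.34490907   3.79482293  99.96397765  -2.29992725
  51.44392849  28.14735774]
```

Call:
{"api": "arm_command", "payload": {
  "commands": [
    [[0,0,0],0.1,-1],
    [[0,0,0],0.2,-1],
    [[0,0,0],0.3,-1],
    [[0,0,0],0.4,-1],
    [[0,0,0],0.5,-1],
    [[0,0,0],0.6,-1],
    [[0,0,0],0.7,-1],
    [[0,0,0],0.8,-1],
    [[0,0,0],0.85,-1],
    [[0,0,0],0.85,-1],
    [[0,0,0],0.85,-1]
  ]
}}

```text
t: 14.1
eef_pos: [0.5632, 0.1243, 0.1576]
orientation: [179.7, -0.1, 82.2]
force: [-0.2, 0.2, 13.3]
grip_width: 0.0127
grasp_force: 90.1
```

```bash
python3 - <<'E'
from h import *
c=snap('wrist','w4'); d=snap('side','s4'); s=c['s']; print(s['eef_pos'],s['orientation'],s['force'],s['torque'])
f=lambda im,x,y,w: cv2.resize(im[y:y+w,x:x+w],(400,400),interpolation=cv2.INTER_CUBIC)
cv2.imwrite('pics/x4.png',np.hstack([f(cv2.imread('pics/w4.png'),177,141,160),f(cv2.imread('pics/s4.png'),170,130,80)]))
E
```

```text
[0.56321828 0.12428531 0.157619  ] [ 1.79664111e+02 -1.26767894e-01  8.21525381e+01] [-0.18434344  0.2406346  13.33713925] [ 0.01322645 -0.10390605 -0.02364635]
```

View pics/x4.png

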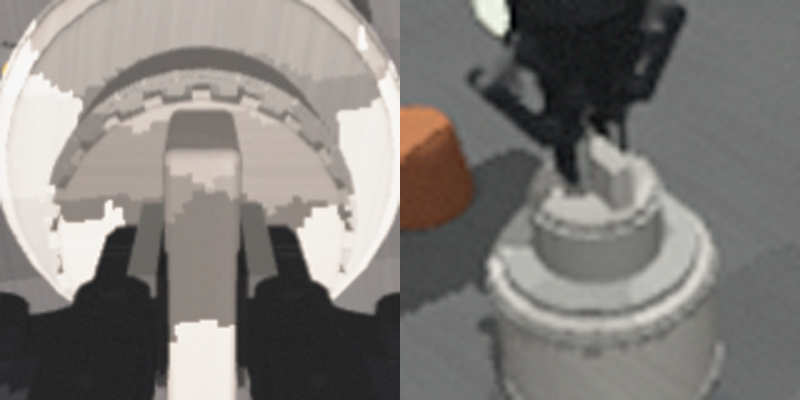

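The cap is seated on the neck, turned 83° and still gripped. The 14.7 N push matches the plunger being about 10 mm down, so I'm handing it in.

```bash
python3 -c "
from h import *
print(ctrl.sign_off())"
```

```text
the job is handed in; nothing more can be done
None
```

I handed the job in at about 14 s with the cap in the neck, turned about 83° clockwise and pressed essentially home (plunger about 10 mm down, judged from the push force and tool height), still gripped at about 90 N; no verdict came back, and I never moved near the jar or cups.

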